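# Press a brass bush home with the ratchet bench press, then release the ram

### The arm

A 6-joint arm with a two-finger parallel gripper is mounted at the origin on the work surface; the furniture and walls round the work are solid. World frame = base frame: x ahead of the robot, y to its left, z up, the work surface at z = 0. Lengths are in m, angles in rad, forces in N, time in s.
With the tool pointing down it reaches from about 0.225 to 0.875 m from the base axis. Payload 3.4 kg.
Tool frame: the origin (TCP) lies at the very end of the fingers, on their centre line; the grasp point (between the pads) lies behind it (manip.tcp_to_grasp is the z of the grasp point in the tool frame, in m); z points along the fingers, y is the direction in which the jaws open and shut (so a half turn about z gives the same grasp; the last joint's range is limited). The gripper opens to 85 mm and grips with 20 to 120 N. Pads are 22 mm wide; open, the fingers measure 114 mm over their backs; the gripper's body (76 mm by 85 mm) begins 54 mm behind the grasp point. The pads swing forward as they close: fully open they stand 13 mm farther back than shut.
Start: joints at [1.194, 0.276, 1.505, -0, 1.361, -0.121], TCP at [0.146, 0.556, 0.231] pointing down, gripper open.
Joint ranges: [-2.89, 2.89], [-0.75, 2.08], [0.22, 2.7], [-1.18, 4.32], [0.11, 2.71], [-2.7, 2.7]. Speed limits (rad/s): [2.57, 2.57, 3.14, 3.14, 3.14, 3.14].

### API

Orientations are given as a unit quaternion [w, x, y, z].
In Python, from rig import manip, eyes gives the robot as it stands.
- The arm moves only by the tool servo_tool, never from a script. Its argument "increments" is a list of rows, each an object with "slide": the shift along the tool's x, y, z in m, a list of three; "spin": the turn about the tool's z in degrees. A call has 1 to 8 rows; each row shifts and turns the commanded pose from where the row before left it, along the tool's axes as they then stand; what a row does not reach is not made up. A row lasts 1/10 s, in which the tool goes at most 50 mm and 8.59 degrees, less where a joint would pass 70% of its speed; a pose out of reach is approached as far as the arm can. A call is refused whole if a number of a shift passes 0.05 or a number of a turn 8.59, either way. A call with a gripper value outside its range is refused whole. "hand" is the opening, from 0 (shut) to 1 (fully open), set as the call begins (left out, the last holds). The fingers move at their own pace and stop on an object; "newtons" is the grip in N (left out, the last holds). Time passes only in rows, so rows that do not move let the fingers close. It gives the time, the measured TCP pose, the force and the opening at its end, in the units of the state.
- manip.get_state(): the state, without advancing time (a new reading comes with each control period).
- eyes.get_image(name): name is "scene" or "top" or "wrist"; returns the picture (420x560x3 uint8, blue, green, red); there is no depth.
- eyes.calibration(name): a dict with "fx", "fy", "cx", "cy" (pixels), "rvec" (rotation vector, rad) and "tvec" (3), from world to camera coordinates, as OpenCV has them; the wrist camera has in their place "hand_eye" (4x4, takes a point from camera to tool coordinates, whose origin is the TCP and whose axes are the flange's). Camera axes: x right, y down, z forward; pixel columns grow to the right and rows downward; lengths in m; the calibration is good to about 2 mm. A picture is of the moment at which its call begins: read the wrist's pose just before it. calibration takes no time and is no camera call.
- manip.sign_off(): hands the job in, once; it reports no verdict.
The state is a dict: "clock": time; "qpos": joint angles; "qd": joint speeds; "effort": joint torques, N m; "position": TCP position; "ee_rot": TCP orientation; "contact_force": force on the tool from outside, world axes, zero at the start; "moment": the same for the moment, N m; "width": finger opening in m.
Only numpy, scipy, OpenCV 4.12 (cv2) and the standard library are available. Lean on these libraries where they do the work, as an engineer would, in place of code of your own. Each camera call takes 0.05 s, during which the arm holds its last target.

### The job

Pump the red lever of the bench press, stroke after stroke, so that its ram pushes the brass bush into the wooden block until the bush's flange is pressed firmly home against the block: the lever then goes stiff before the end of its stroke, and about 12 N on it is right (20 N would crush the bush). Then press the yellow release tab and keep it down until the ram has sprung fully back. Touch neither the ram nor the bush, and leave the loose parts round the press where they lie.

Things in the scene. Friction and masses are not known exactly. Their poses are not given: they have to be found in the camera images.
- press: bench press fixed to the table: blue base plate 275 x 100 x 14 mm, two dark steel side plates carrying lever and ram. Origin on the table under the lever's pivot; x is the direction in which the ram pushes, y its left, z up. Pivot 95 mm above the origin; side plates reach 108 mm high there, 18 mm to either side of the centre line.
- lever_pad (a point): centre of the upper face of the lever's red handle (30 mm across, 48 mm long along the press's x), on the centre line 90 mm behind the pivot (-x of press). At rest about 127 mm above the table, sloping up 0.27 rad to its rear end. Pressed straight down it sinks about 49 mm to a hard bottom stop, staying within 6 mm of the same x.
- lever (a joint): pump lever, rad: 0 at rest (handle up), 0.54 at its bottom stop. Springs back up (2 to 4 N). The first fifth of a stroke is idle, the rest moves the ram 10 mm, of which the ratchet keeps 7 (one tooth) from a stroke to the bottom; let it rise fully each time. Handle force is 0.27 of the ram's plus the spring: 5 to 7 N while the bush slides, rising steeply once it is home.
- release_tab (a point): centre of the upper face of the yellow release tab, 26 x 26 mm, about 79 mm above the table, 44 mm from the press's centre line on its right (-y of press), 6 mm ahead of the pivot. Sinks about 10 mm when pressed (1 to 5 N, then a hard stop).
- release (a joint): release tab, rad: 0 up, 0.34 fully down. Down, it lifts the holding pawl; with the lever fully up a spring then draws the ram back in under 1.5 s. Let go, it springs up and the ratchet holds again.
- ram: steel toothed bar with a round pushing head of 36 mm diameter, sliding along x of the press. Origin at the centre of the head's flat pushing face, 50 mm above the table; 95 mm ahead of the press origin (along x of press) when fully back, where it starts.
- bush: brass bush with a flange of 28 mm diameter and 4 mm thickness, its stem stuck tightly in the block and slid in by about 6 N of push. Origin at the centre of the flange's outer face, which the ram pushes; x is the direction of pushing, 50 mm above the table. Starts with the flange 11 to 19 mm short of the block.
- seat (a point): point on the face of the pine block (45 x 110 x 40 mm, held in the grey anvil) at the centre of the bush's bore, x in the direction of pushing. The bush is home when the flange touches the block: bush origin 4 mm before this point. The anvil is set at a different distance from the ram each time (block face 122 to 138 mm ahead of the press origin).
- screwdriver: loose yellow screwdriver 28 x 208 x 30 mm, bystander; origin under its centre
- knob_4: loose black star knob 29 x 32 x 22 mm, bystander; origin under its centre
- knob_2: loose black star knob 29 x 32 x 22 mm, bystander; origin under its centre
- saddle_block: loose black moulded saddle 40 x 90 x 40 mm, bystander; origin under its centre

How it is judged:
By the outcome, as a careful person would: the job done as asked, in the order asked, and still so for the second after the job is handed in, with the robot touching nothing.
It also fails if it takes over 64 s, if anything falls off the work surface, if the arm or the gripper's body presses on something with over 40 N, if the wrist force passes 120 N, or if a joint passes its speed limit or range.

## Working session

There is one attempt and no reset: what is moved stays moved. The work goes in short steps, Python scripts to look and compute and a tool call to move; the robot and the scene stay as the last step left them, time stands still between calls to the robot, and variables do not carry over. Pictures are saved under pics/ and viewed, and the job is handed in when it is done.

Besides the shell and the picture viewer there is one more tool, called after "Call:" as name([rows], argument=value, ...), one row to a line, values as JSON. servo_tool: Moves the arm, as the interface text tells. Its arguments: {"type":"object","properties":{"increments":{"type":"array","items":{"type":"object","properties":{"slide":{"type":"array","items":{"type":"number"}},"spin":{"type":"number"}}}},"hand":{"type":"number"},"newtons":{"type":"number"}},"required":["increments"]}

```bash
mkdir -p pics; ls; python3 - <<'E'
from rig import manip, eyes
import cv2
for n in ("scene","top"):
    cv2.imwrite(f"pics/{n}0.png",eyes.get_image(n)); print(n,eyes.calibration(n))
s=manip.get_state(); print(s, manip.tcp_to_grasp)
E
```

```text
pics
scene {'fx': 473.97163586582707, 'fy': 473.97163586582707, 'cx': 280.39879874372815, 'cy': 207.8661069702152, 'rvec': array([ 1.96883619, -0.49513639,  0.33628717]), 'tvec': array([-0.52202793,  0.22871592,  1.13481823])}
top {'fx': 416.79063752872514, 'fy': 416.79063752872514, 'cx': 280.48915489165523, 'cy': 205.7349842776812, 'rvec': array([ 2.20067807, -2.18449228,  0.11477098]), 'tvec': array([-1.93802817e-04,  6.29046774e-01,  1.10478544e+00])}
{'clock': 0.1, 'qpos': array([ 1.19399366e+00,  2.76524139e-01,  1.50599132e+00,  3.30995822e-05,
        1.36071519e+00, -1.20982081e-01]), 'qd': array([ 0.00037085, -0.00207073, -0.00291789,  0.00072225,  0.00121017,
       -0.00256233]), 'effort': array([ 2.64113965e-03, -4.17703915e+01, -2.46405834e+01, -1.77024922e-04,
        6.00862622e-03,  1.78724278e-06]), 'position': array([0.14530818, 0.55585374, 0.23053662]), 'ee_rot': array([-2.17428183e-04,  1.27565180e-01,  9.91829851e-01, -7.89772822e-04]), 'contact_force': array([0.25536615, 0.30009021, 0.53319218]), 'moment': array([-0.00949433,  0.00903156, -0.01159936]), 'width': 0.08549256621372828} -0.0187
```

View pics/scene0.png

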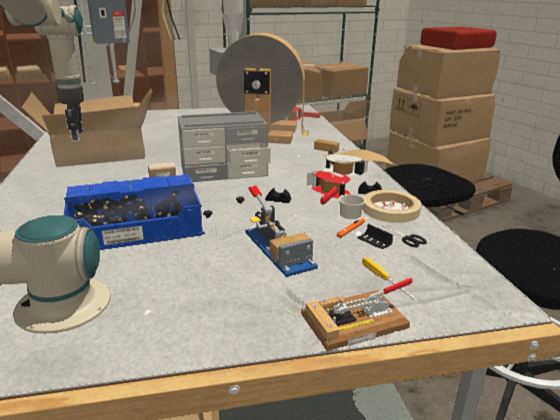

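View pics/top0.png

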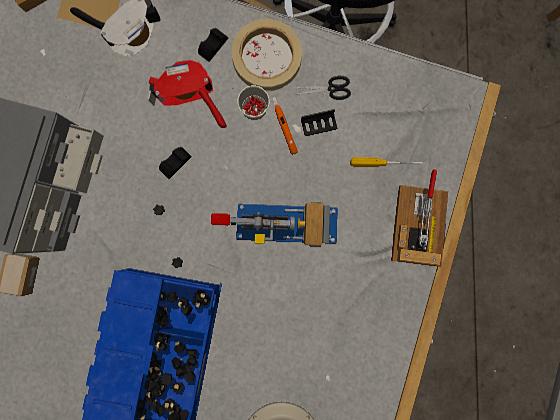

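The top view shows the red handle at (221,219), the yellow tab at (259,239), and the base plate spanning cols 237–338. The ram pushes towards image right (about world -y). Next I'll measure these points.

```bash
cat > h.py <<'E'
import numpy as np, cv2
from rig import manip, eyes
def ray(n,uv):
    c=eyes.calibration(n); R=cv2.Rodrigues(c['rvec'])[0]
    d=R.T@np.array([(uv[0]-c['cx'])/c['fx'],(uv[1]-c['cy'])/c['fy'],1]); return -R.T@c['tvec'],d
def onz(n,uv,z):
    o,d=ray(n,uv); return o+d*(z-o[2])/d[2]
def proj(n,p):
    c=eyes.calibration(n); K=np.array([[c['fx'],0,c['cx']],[0,c['fy'],c['cy']],[0,0,1]])
    return cv2.projectPoints(np.array([p],float),c['rvec'],c['tvec'],K,None)[0].ravel()
def tri(uv1,uv2):
    a,d=ray('top',uv1); b,e=ray('scene',uv2)
    t=np.linalg.lstsq(np.c_[d,-e],b-a,rcond=None)[0]; p,q=a+t[0]*d,b+t[1]*e
    return (p+q)/2,np.linalg.norm(p-q)
E
python3 - <<'E'
from h import *
np.set_printoptions(precision=4,suppress=True)
def blobs(n,lo,hi,box,img):
    h=cv2.cvtColor(img,cv2.COLOR_BGR2HSV); m=cv2.inRange(h,np.array(lo),np.array(hi))
    k=np.zeros_like(m);k[box[1]:box[3],box[0]:box[2]]=255;m&=k
    cs,_=cv2.findContours(m,cv2.RETR_EXTERNAL,cv2.CHAIN_APPROX_NONE)
    for c in sorted(cs,key=cv2.contourArea)[::-1][:2]:
        M=cv2.moments(c)
        if M['m00']>3: print(n,lo,cv2.contourArea(c),M['m10']/M['m00'],M['m01']/M['m00'],cv2.minAreaRect(c))
t=cv2.imread('pics/top0.png');s=cv2.imread('pics/scene0.png')
blobs('top',(0,150,80),(6,255,255),(200,200,250,240),t)
blobs('top',(22,120,120),(34,255,255),(240,225,280,255),t)
blobs('top',(100,120,40),(120,255,255),(225,195,350,255),t)
blobs('scene',(0,150,80),(6,255,255),(240,170,280,210),s)
blobs('scene',(22,120,120),(34,255,255),(230,200,280,240),s)
cv2.imwrite('pics/c.png',np.hstack([cv2.resize(t[190:260,200:350],None,fx=2.6,fy=2.6,interpolation=2),cv2.resize(s[170:280,230:330],(390,182*1),interpolation=2)]))
cv2.imwrite('pics/c1.png',cv2.resize(t[190:260,200:350],None,fx=5,fy=5,interpolation=2))
cv2.imwrite('pics/c2.png',cv2.resize(s[170:280,230:330],None,fx=5,fy=5,interpolation=2))
E
```

```text
top (0, 150, 80) 184.5 219.80126467931342 218.83468834688347 ((220.0, 218.5), (11.0, 18.0), 90.0)
top (22, 120, 120) 73.0 259.44520547945206 238.12100456621002 ((259.5, 238.5), (9.0, 9.0), 90.0)
top (100, 120, 40) 783.0 274.6807151979566 218.4940400170285 ((270.18890380859375, 222.96620178222656), (67.15006256103516, 35.552486419677734), 2.38594388961792)
top (100, 120, 40) 261.0 249.26181353767558 232.96807151979564 ((252.68820190429688, 232.5529327392578), (33.056190490722656, 15.109210968017578), 4.398705005645752)
scene (0, 150, 80) 61.5 254.29810298102979 190.40650406504065 ((254.4999542236328, 190.49998474121094), (11.926054000854492, 7.488452911376953), 56.30992889404297)
scene (22, 120, 120) 27.5 255.08484848484846 218.92727272727274 ((255.0, 218.5), (10.0, 5.0), -0.0)
```

View pics/c1.png

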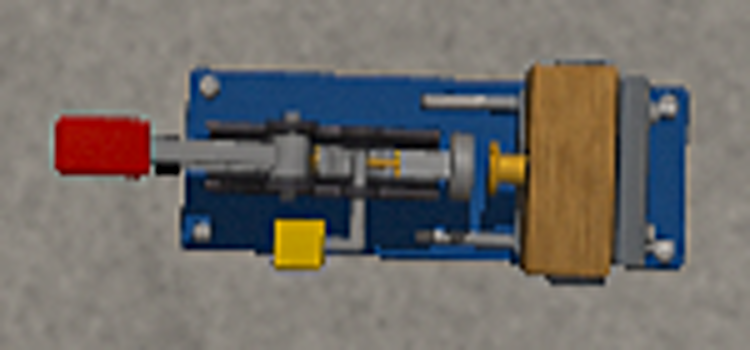

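View pics/c2.png

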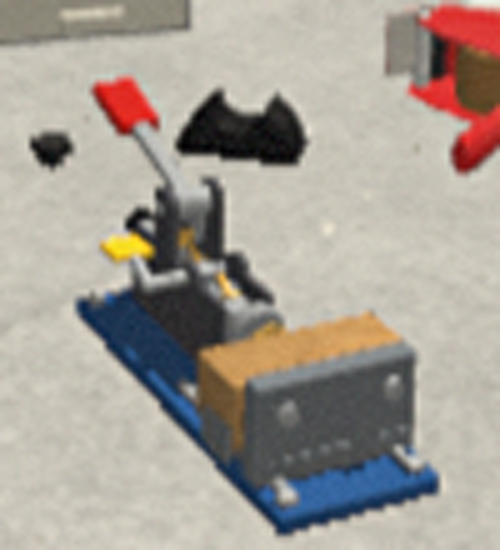

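The crops show the plate corners and the handle and tab clearly. The press is tilted slightly, about 2° in the image. Next I'll work out the world points and check them against the given sizes.

```bash
python3 - <<'E'
from h import *
np.set_printoptions(precision=4,suppress=True)
c=lambda u,v:(u/5+200-.4,v/5+190-.4)
P=[onz('top',c(*q),.014) for q in [(192,70),(182,248),(688,88),(685,267)]]
for p in P: print(p)
print([np.linalg.norm(P[i]-P[j]) for i,j in ((0,1),(2,3),(0,2),(1,3))])
xd=(P[2]+P[3]-P[0]-P[1])[:2]; xd/=np.linalg.norm(xd)
yd=(P[0]+P[2]-P[1]-P[3])[:2]; yd/=np.linalg.norm(yd); a=np.array([-yd[1],yd[0]]); a=-a if a@xd<0 else a
print('x dirs',xd,a, np.degrees(np.arctan2(xd[1],xd[0])))
x=xd; y=np.array([-x[1],x[0]])
lp=onz('top',(219.8,218.8),.127)[:2]; tb=onz('top',(259.4,238.1),.079)[:2]
print('pad',lp,'tab',tb,'rel',(tb-lp)@x,(tb-lp)@y,'expect 96 -44')
print('tri pad',tri((219.8,218.8),(254.3,190.4)),'tab',tri((259.4,238.1),(255.1,218.9)))
mid=sum(P)[:2]/4
print('pad off centreline',(lp-mid)@y, 'tab',(tb-mid)@y,'origin from pad',lp+.09*x,'from tab',tb-.006*x+.044*y)
o=(lp+.09*x+tb-.006*x+.044*y)/2
for nm,q,z in [('ramhead right',(473,165),.05),('flange L',(490,165),.05),('block faceL top',(529,70),.08),('block top L bot',(524,272),.08),('block R',(620,66),.08)]:
    w=onz('top',c(*q),z)[:2]; print(nm,(w-o)@x,(w-o)@y)
E
```

```text
[0.6348 0.1203 0.014 ]
[0.5378 0.1243 0.014 ]
[ 0.6272 -0.1516  0.014 ]
[ 0.5292 -0.1495  0.014 ]
[np.float64(0.09703757541611198), np.float64(0.0979595804074901), np.float64(0.27203465853819064), np.float64(0.2739929347930794)]
x dirs [-0.0297 -0.9996] [-0.0312 -0.9995] -91.69935088866991
pad [0.5875 0.1555] tab [0.5411 0.0593] rel 0.0975467998912788 -0.043554521290416995 expect 96 -44
tri pad (array([0.5877, 0.1563, 0.1208]), np.float64(0.00017841264243070257)) tab (array([0.5417, 0.0591, 0.0763]), np.float64(0.0013816266879653164))
pad off centreline 0.00022329977984073264 tab -0.043331221510576265 origin from pad [0.5849 0.0655] from tab [0.5853 0.064 ]
ramhead right 0.09628139394807422 0.0004062718531641928
flange L 0.10527825143185673 0.0007395302292816201
block faceL top 0.1218872632820987 0.04929567382399073
block top L bot 0.12257119588410209 -0.054687108590207756
block R 0.16895222274312197 0.05317172362385329
```

Everything agrees: the pad-to-tab offset is 97.5 / -43.6 mm against 96 / -44 expected, and the heights and block face fit too. I'll shut the hand, spin to line up with the press, then move over the handle.

Call:
servo_tool([
  {"spin": -6.5,"slide": [0,0,0]},
  {"spin": -6.5,"slide": [0,0,0]},
  {"slide": [-0.032,-0.0275,0],"spin": 0},
  {"slide": [-0.032,-0.0275,0],"spin": 0},
  {"slide": [-0.032,-0.0275,0],"spin": 0},
  {"slide": [-0.032,-0.0275,0],"spin": 0},
  {"slide": [-0.032,-0.0275,0],"spin": 0},
  {"slide": [-0.032,-0.0275,0],"spin": 0},
], hand=0)

```text
clock: 0.9
position: [0.3334, 0.3844, 0.231]
ee_rot: [-0.0, 0.014, 1.0, -0.0]
contact_force: [-0.1, 0.8, 0.9]
width: 0.0002
```

Call:
servo_tool([
  {"slide": [-0.032,-0.0275,0],"spin": 0},
  {"slide": [-0.032,-0.0275,0],"spin": 0},
  {"slide": [-0.032,-0.0275,0],"spin": 0},
  {"slide": [-0.032,-0.0275,0],"spin": 0},
  {"slide": [-0.032,-0.0275,0],"spin": 0},
  {"slide": [-0.032,-0.0275,0],"spin": 0},
  {"slide": [0,0,0],"spin": 0},
  {"slide": [0,0,0],"spin": 0},
])

```text
clock: 1.7
position: [0.5199, 0.2147, 0.2306]
ee_rot: [-0.001, 0.016, 1.0, 0.0]
contact_force: [-0.7, 0.8, 0.4]
width: 0.0004
```

```bash
cat > d.py <<'E'
from h import *
import sys
from scipy.spatial.transform import Rotation as Ro
np.set_printoptions(precision=4,suppress=True)
s=manip.get_state(); q=s['ee_rot']; R=Ro.from_quat(q,scalar_first=True).as_matrix()
print(s['clock'],s['position'],s['contact_force'],s['width']); print(R)
for nm,p in [('pad',[.5875,.155,.127]),('tab',[.5415,.0595,.079])]: print(nm,R.T@(np.array(p)-s['position']))
E
python3 d.py
```

```text
1.7 [0.5199 0.2147 0.2306] [-0.6713  0.8251  0.4238] 0.0003753433130584013
[[-0.9995  0.0311 -0.0019]
 [ 0.0311  0.9995  0.0001]
 [ 0.0019  0.0001 -1.    ]]
pad [-0.0697 -0.0575  0.1034]
tab [-0.0268 -0.1544  0.1515]
```

Call:
servo_tool([
  {"slide": [-0.035,-0.029,0.015],"spin": 0},
  {"slide": [-0.035,-0.0285,0.02],"spin": 0},
  {"slide": [0,0,0.025],"spin": 0},
  {"slide": [0,0,0.02],"spin": 0},
  {"slide": [0,0,0],"spin": 0},
  {"slide": [0,0,0],"spin": 0},
])

```text
clock: 2.3
position: [0.5873, 0.157, 0.1515]
ee_rot: [-0.0, 0.014, 1.0, 0.0]
contact_force: [1.1, -0.2, 0.7]
width: 0.0002
```

```bash
python3 d.py; python3 - <<'E'
from h import *
t=eyes.get_image('top');s=eyes.get_image('scene')
cv2.imwrite('pics/d1.png',cv2.resize(s[120:280,200:340],None,fx=4,fy=3.75,interpolation=2))
E
```

```text
2.3 [0.5873 0.157  0.1515] [ 1.0963 -0.2109  0.7462] 0.0002254521700843681
[[-0.9996  0.0274 -0.0009]
 [ 0.0274  0.9996  0.0003]
 [ 0.0009  0.0003 -1.    ]]
pad [-0.0003 -0.002   0.0245]
tab [ 0.043  -0.0987  0.0725]
```

View pics/d1.png

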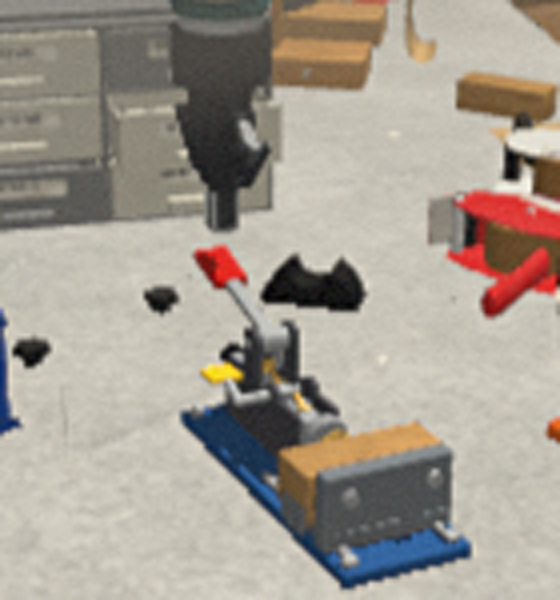

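The shut fingers stand directly above the red handle. Starting stroke 1.

Call:
servo_tool([
  {"slide": [0,-0.002,0.008],"spin": 0},
  {"slide": [0,0,0.008],"spin": 0},
  {"slide": [0,0,0.006],"spin": 0},
  {"slide": [0,0,0.006],"spin": 0},
  {"slide": [0,0,0.006],"spin": 0},
  {"slide": [0,0,0.006],"spin": 0},
  {"slide": [0,0,0.006],"spin": 0},
  {"slide": [0,0,0.006],"spin": 0},
])

```text
clock: 3.2
position: [0.5886, 0.1544, 0.0993]
ee_rot: [0.001, 0.015, 1.0, 0.001]
contact_force: [-0.6, 2.9, 3.5]
width: -0.0
```

Call:
servo_tool([
  {"slide": [0,0,0.005],"spin": 0},
  {"slide": [0,0,0.005],"spin": 0},
  {"slide": [0,0,0.002],"spin": 0},
])

```text
clock: 3.5
position: [0.5884, 0.1539, 0.0868]
ee_rot: [0.0, 0.014, 1.0, 0.0]
contact_force: [1.1, 2.1, 4.8]
width: -0.0001
```

Call:
servo_tool([
  {"slide": [0,0,0.002],"spin": 0},
  {"slide": [0,0,0.002],"spin": 0},
  {"slide": [0,0,0.001],"spin": 0},
])

```text
clock: 3.8
position: [0.5884, 0.1535, 0.0825]
ee_rot: [0.0, 0.014, 1.0, -0.0]
contact_force: [0.9, 0.6, 5.1]
width: 0.0001
```

Call:
servo_tool([
  {"slide": [0,0,0.001],"spin": 0},
  {"slide": [0,0,0.001],"spin": 0},
])

```text
clock: 4.0
position: [0.5884, 0.1533, 0.0807]
ee_rot: [0.0, 0.014, 1.0, -0.0]
contact_force: [0.9, 0.4, 6.2]
width: -0.0
```

Call:
servo_tool([
  {"slide": [0,0,0.001],"spin": 0},
  {"slide": [0,0,0.001],"spin": 0},
])

```text
clock: 4.2
position: [0.5884, 0.153, 0.0789]
ee_rot: [0.0, 0.014, 1.0, -0.001]
contact_force: [-0.2, -1.0, 11.0]
width: -0.0002
```

Call:
servo_tool([
  {"slide": [0,0,0.001],"spin": 0},
  {"slide": [0,0,0],"spin": 0},
])

```text
clock: 4.4
position: [0.5884, 0.153, 0.0789]
ee_rot: [0.001, 0.014, 1.0, -0.001]
contact_force: [-0.3, -0.3, 10.8]
width: -0.0001
```

Force jumped at z ≈ 0.079, which matches the expected bottom stop at about 0.078. I'll let the lever rise fully and check the ram.

Call:
servo_tool([
  {"slide": [0,0,-0.006],"spin": 0},
  {"slide": [0,0,-0.012],"spin": 0},
  {"slide": [0,0,-0.012],"spin": 0},
  {"slide": [0,0,-0.012],"spin": 0},
  {"slide": [0,0,-0.012],"spin": 0},
  {"slide": [0,0,-0.008],"spin": 0},
  {"slide": [0,0,0],"spin": 0},
  {"slide": [0,0,0],"spin": 0},
])

```text
clock: 5.2
position: [0.5877, 0.1539, 0.1392]
ee_rot: [-0.0, 0.014, 1.0, 0.0]
contact_force: [-0.7, -0.1, -0.1]
width: 0.0001
```

```bash
cat > look.py <<'E'
from h import *
import sys
t=eyes.get_image('top')
cv2.imwrite(f'pics/{sys.argv[1]}.png',cv2.resize(t[190:260,200:350],None,fx=5,fy=5,interpolation=2))
E
python3 look.py t1; python3 d.py
```

```text
5.25 [0.5875 0.1538 0.1387] [-0.4268 -0.9036 -0.4587] 0.0002839452904295425
[[-0.9996  0.0289 -0.0013]
 [ 0.0289  0.9996 -0.0001]
 [ 0.0013 -0.0001 -1.    ]]
pad [0.0001 0.0012 0.0117]
tab [ 0.0432 -0.0956  0.0598]
```

View pics/t1.png

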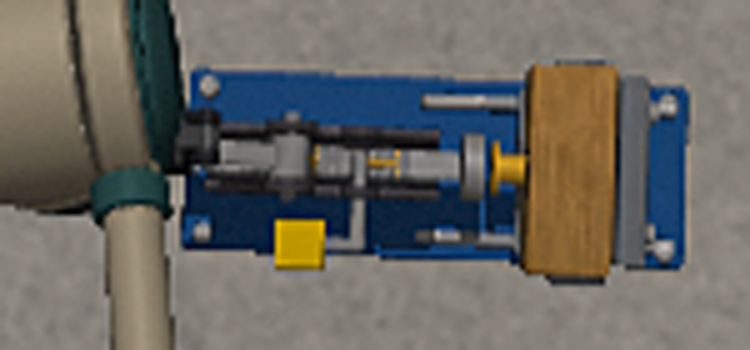

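The ram head moved right by about 13 crop px, or 7 mm, so one tooth was kept. On to stroke 2.

Call:
servo_tool([
  {"slide": [0,0,0.008],"spin": 0},
  {"slide": [0,0,0.008],"spin": 0},
  {"slide": [0,0,0.008],"spin": 0},
  {"slide": [0,0,0.007],"spin": 0},
  {"slide": [0,0,0.006],"spin": 0},
  {"slide": [0,0,0.006],"spin": 0},
  {"slide": [0,0,0.006],"spin": 0},
  {"slide": [0,0,0.004],"spin": 0},
])

```text
clock: 6.05
position: [0.5881, 0.1544, 0.0861]
ee_rot: [0.0, 0.014, 1.0, 0.0]
contact_force: [-1.0, 2.1, 4.9]
width: -0.0002
```

Call:
servo_tool([
  {"slide": [0,0,0.002],"spin": 0},
  {"slide": [0,0,0.002],"spin": 0},
  {"slide": [0,0,0.002],"spin": 0},
])

```text
clock: 6.35
position: [0.588, 0.1536, 0.0804]
ee_rot: [0.0, 0.014, 1.0, -0.0]
contact_force: [-1.2, 0.5, 5.6]
width: 0.0003
```

Call:
servo_tool([
  {"slide": [0,0,0.001],"spin": 0},
  {"slide": [0,0,0.001],"spin": 0},
])

```text
clock: 6.55
position: [0.5881, 0.1534, 0.0788]
ee_rot: [0.0, 0.014, 1.0, -0.0]
contact_force: [-1.4, 1.1, 10.9]
width: 0.0002
```

Bottom stop again. Raising and checking.

Call:
servo_tool([
  {"slide": [0,0,-0.006],"spin": 0},
  {"slide": [0,0,-0.012],"spin": 0},
  {"slide": [0,0,-0.012],"spin": 0},
  {"slide": [0,0,-0.012],"spin": 0},
  {"slide": [0,0,-0.012],"spin": 0},
  {"slide": [0,0,-0.008],"spin": 0},
  {"slide": [0,0,0],"spin": 0},
  {"slide": [0,0,0],"spin": 0},
])

```text
clock: 7.35
position: [0.5879, 0.1539, 0.1402]
ee_rot: [-0.0, 0.014, 1.0, 0.0]
contact_force: [-0.1, -0.3, -0.9]
width: 0.0004
```

```bash
python3 look.py t2; python3 d.py|head -1
```

```text
7.4 [0.5876 0.1538 0.1398] [ 0.1605 -0.5083 -0.5011] -5.9129641707944766e-05
```

View pics/t2.png

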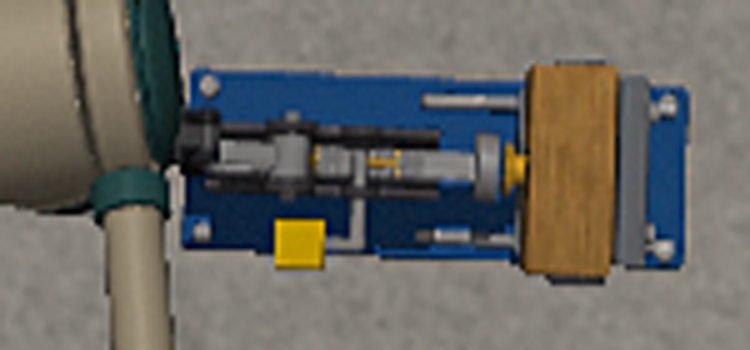

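The ram is now 14 mm out. On stroke 3 the bush may come home near the bottom, so I'll go gently from z ≈ 0.095.

Call:
servo_tool([
  {"slide": [0,0,0.008],"spin": 0},
  {"slide": [0,0,0.008],"spin": 0},
  {"slide": [0,0,0.008],"spin": 0},
  {"slide": [0,0,0.006],"spin": 0},
  {"slide": [0,0,0.005],"spin": 0},
  {"slide": [0,0,0.004],"spin": 0},
  {"slide": [0,0,0.004],"spin": 0},
  {"slide": [0,0,0.002],"spin": 0},
])

```text
clock: 8.2
position: [0.588, 0.1548, 0.0954]
ee_rot: [0.0, 0.015, 1.0, 0.001]
contact_force: [-1.3, 3.8, 5.5]
width: 0.0002
```

Call:
servo_tool([
  {"slide": [0,0,0.002],"spin": 0},
  {"slide": [0,0,0.001],"spin": 0},
])

```text
clock: 8.4
position: [0.588, 0.1547, 0.0926]
ee_rot: [0.0, 0.015, 1.0, 0.001]
contact_force: [-0.7, 4.3, 5.7]
width: -0.0
```

Call:
servo_tool([
  {"slide": [0,0,0.001],"spin": 0},
  {"slide": [0,0,0.001],"spin": 0},
  {"slide": [0,0,0.001],"spin": 0},
])

```text
clock: 8.7
position: [0.5881, 0.1546, 0.0896]
ee_rot: [0.0, 0.015, 1.0, 0.001]
contact_force: [-0.6, 3.7, 4.7]
width: -0.0003
```

Call:
servo_tool([
  {"slide": [0,0,0.001],"spin": 0},
  {"slide": [0,0,0.001],"spin": 0},
])

```text
clock: 8.9
position: [0.5881, 0.1545, 0.0877]
ee_rot: [0.0, 0.015, 1.0, 0.001]
contact_force: [-1.4, 3.1, 5.7]
width: 0.0002
```

Call:
servo_tool([
  {"slide": [0,0,0.001],"spin": 0},
  {"slide": [0,0,0.001],"spin": 0},
])

```text
clock: 9.1
position: [0.5881, 0.1543, 0.0857]
ee_rot: [0.0, 0.014, 1.0, 0.0]
contact_force: [-1.4, 2.0, 5.8]
width: -0.0
```

Call:
servo_tool([
  {"slide": [0,0,0.001],"spin": 0},
])

```text
clock: 9.2
position: [0.5881, 0.1542, 0.0847]
ee_rot: [0.0, 0.014, 1.0, 0.0]
contact_force: [-1.0, 2.0, 5.3]
width: -0.0004
```

Call:
servo_tool([
  {"slide": [0,0,0.001],"spin": 0},
])

```text
clock: 9.3
position: [0.5881, 0.1541, 0.0837]
ee_rot: [0.0, 0.014, 1.0, 0.0]
contact_force: [-1.1, 2.2, 5.5]
width: -0.0
```

Call:
servo_tool([
  {"slide": [0,0,0.001],"spin": 0},
])

```text
clock: 9.4
position: [0.5881, 0.154, 0.0826]
ee_rot: [0.0, 0.014, 1.0, 0.0]
contact_force: [-0.8, 1.6, 6.0]
width: -0.0
```

Call:
servo_tool([
  {"slide": [0,0,0.001],"spin": 0},
])

```text
clock: 9.5
position: [0.588, 0.1538, 0.0816]
ee_rot: [0.0, 0.014, 1.0, -0.0]
contact_force: [-0.7, 0.4, 4.1]
width: -0.0001
```

Call:
servo_tool([
  {"slide": [0,0,0.001],"spin": 0},
])

```text
clock: 9.6
position: [0.588, 0.1537, 0.0806]
ee_rot: [0.0, 0.014, 1.0, -0.0]
contact_force: [-0.9, 1.1, 5.9]
width: -0.0003
```

Call:
servo_tool([
  {"slide": [0,0,0.0005],"spin": 0},
])

```text
clock: 9.7
position: [0.588, 0.1536, 0.0801]
ee_rot: [0.0, 0.014, 1.0, -0.0]
contact_force: [-1.1, 0.7, 5.4]
width: 0.0002
```

Call:
servo_tool([
  {"slide": [0,0,0.0006],"spin": 0},
])

```text
clock: 9.8
position: [0.588, 0.1535, 0.0795]
ee_rot: [0.0, 0.014, 1.0, -0.0]
contact_force: [-0.7, 0.6, 4.9]
width: -0.0
```

Call:
servo_tool([
  {"slide": [0,0,0.0006],"spin": 0},
])

```text
clock: 9.9
position: [0.588, 0.1534, 0.079]
ee_rot: [0.0, 0.014, 1.0, -0.0]
contact_force: [-1.3, -0.4, 6.3]
width: -0.0003
```

Call:
servo_tool([
  {"slide": [0,0,0.0006],"spin": 0},
])

```text
clock: 10.0
position: [0.5881, 0.1534, 0.0788]
ee_rot: [0.0, 0.014, 1.0, -0.0]
contact_force: [-2.6, -0.4, 10.9]
width: 0.0
```

Still not home; that was the bottom stop at 0.0788 again. Raise and check.

Call:
servo_tool([
  {"slide": [0,0,-0.006],"spin": 0},
  {"slide": [0,0,-0.012],"spin": 0},
  {"slide": [0,0,-0.012],"spin": 0},
  {"slide": [0,0,-0.012],"spin": 0},
  {"slide": [0,0,-0.012],"spin": 0},
  {"slide": [0,0,-0.008],"spin": 0},
  {"slide": [0,0,0],"spin": 0},
  {"slide": [0,0,0],"spin": 0},
])

```text
clock: 10.8
position: [0.5879, 0.1538, 0.1399]
ee_rot: [-0.0, 0.014, 1.0, 0.0]
contact_force: [-0.2, -0.1, -0.9]
width: -0.0002
```

```bash
python3 look.py t3; python3 d.py|head -1
```

```text
10.85 [0.5876 0.1538 0.1395] [-0.1172 -0.1992 -0.2813] 1.0685445006105528e-05
```

View pics/t3.png

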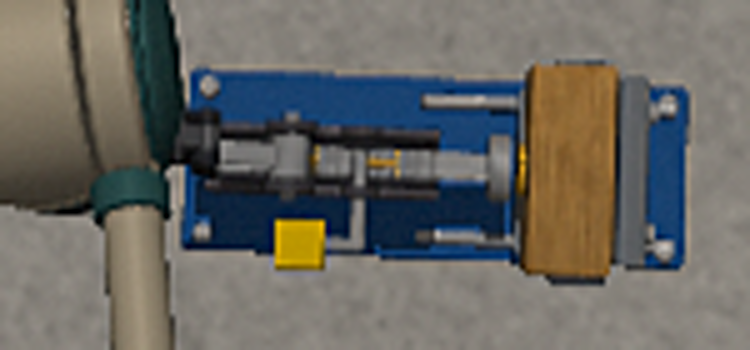

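The ram is at 21 mm and the flange is almost at the block. Stroke 4 should go stiff anywhere below z ≈ 0.108, so I'll creep from 0.116.

Call:
servo_tool([
  {"slide": [0,0,0.008],"spin": 0},
  {"slide": [0,0,0.006],"spin": 0},
  {"slide": [0,0,0.004],"spin": 0},
  {"slide": [0,0,0.003],"spin": 0},
  {"slide": [0,0,0.002],"spin": 0},
  {"slide": [0,0,0.001],"spin": 0},
])

```text
clock: 11.45
position: [0.588, 0.1542, 0.116]
ee_rot: [-0.0, 0.014, 1.0, 0.0]
contact_force: [-0.8, 0.7, 2.5]
width: -0.0002
```

Call:
servo_tool([
  {"slide": [0,0,0.001],"spin": 0},
  {"slide": [0,0,0.001],"spin": 0},
  {"slide": [0,0,0.001],"spin": 0},
])

```text
clock: 11.75
position: [0.5883, 0.154, 0.1132]
ee_rot: [0.0, 0.014, 1.0, 0.0]
contact_force: [0.1, 2.3, 3.9]
width: -0.0001
```

Call:
servo_tool([
  {"slide": [0,0,0.001],"spin": 0},
  {"slide": [0,0,0.001],"spin": 0},
])

```text
clock: 11.95
position: [0.5884, 0.154, 0.1111]
ee_rot: [0.0, 0.015, 1.0, 0.0]
contact_force: [-0.2, 1.7, 2.3]
width: -0.0001
```

Call:
servo_tool([
  {"slide": [0,0,0.001],"spin": 0},
  {"slide": [0,0,0.001],"spin": 0},
])

```text
clock: 12.15
position: [0.5884, 0.1539, 0.109]
ee_rot: [0.0, 0.015, 1.0, 0.0]
contact_force: [-0.4, 3.0, 3.3]
width: -0.0001
```

Call:
servo_tool([
  {"slide": [0,0,0.001],"spin": 0},
  {"slide": [0,0,0.001],"spin": 0},
])

```text
clock: 12.35
position: [0.5883, 0.1539, 0.107]
ee_rot: [0.0, 0.014, 1.0, 0.0]
contact_force: [0.1, 1.9, 3.3]
width: -0.0004
```

Call:
servo_tool([
  {"slide": [0,0,0.001],"spin": 0},
  {"slide": [0,0,0.001],"spin": 0},
])

```text
clock: 12.55
position: [0.5883, 0.1539, 0.105]
ee_rot: [0.0, 0.014, 1.0, 0.0]
contact_force: [0.9, 1.3, 4.0]
width: -0.0002
```

Call:
servo_tool([
  {"slide": [0,0,0.001],"spin": 0},
])

```text
clock: 12.65
position: [0.5883, 0.1541, 0.1041]
ee_rot: [0.0, 0.014, 1.0, 0.0]
contact_force: [0.4, 2.5, 4.9]
width: 0.0001
```

Call:
servo_tool([
  {"slide": [0,0,0.001],"spin": 0},
])

```text
clock: 12.75
position: [0.5883, 0.1541, 0.1033]
ee_rot: [0.0, 0.015, 1.0, 0.0]
contact_force: [1.0, 3.0, 5.0]
width: 0.0
```

Call:
servo_tool([
  {"slide": [0,0,0.001],"spin": 0},
])

```text
clock: 12.85
position: [0.5883, 0.1542, 0.1023]
ee_rot: [0.0, 0.015, 1.0, 0.0]
contact_force: [-0.0, 3.0, 5.1]
width: 0.0003
```

Call:
servo_tool([
  {"slide": [0,0,0.001],"spin": 0},
])

```text
clock: 12.95
position: [0.5883, 0.1543, 0.1014]
ee_rot: [0.0, 0.015, 1.0, 0.0]
contact_force: [-0.2, 3.4, 6.5]
width: 0.0
```

Call:
servo_tool([
  {"slide": [0,0,0.001],"spin": 0},
])

```text
clock: 13.05
position: [0.5883, 0.1543, 0.1006]
ee_rot: [0.0, 0.015, 1.0, 0.0]
contact_force: [-0.1, 2.9, 8.1]
width: 0.0002
```

Call:
servo_tool([
  {"slide": [0,0,0.001],"spin": 0},
])

```text
clock: 13.15
position: [0.5884, 0.1543, 0.0999]
ee_rot: [0.001, 0.014, 1.0, 0.0]
contact_force: [-1.9, 2.5, 10.4]
width: -0.0003
```

Call:
servo_tool([
  {"slide": [0,0,0.001],"spin": 0},
])

```text
clock: 13.25
position: [0.5884, 0.1544, 0.0992]
ee_rot: [0.001, 0.014, 1.0, 0.001]
contact_force: [-1.4, 3.8, 10.7]
width: -0.0
```

It's going stiff at z ≈ 0.100, well before the stop. Small steps up to about 12 N.

Call:
servo_tool([
  {"slide": [0,0,0.0004],"spin": 0},
])

```text
clock: 13.35
position: [0.5884, 0.1544, 0.099]
ee_rot: [0.001, 0.015, 1.0, 0.001]
contact_force: [-2.0, 3.0, 10.5]
width: -0.0
```

Call:
servo_tool([
  {"slide": [0,0,0],"spin": 0},
])

```text
clock: 13.45
position: [0.5883, 0.1544, 0.099]
ee_rot: [0.001, 0.014, 1.0, 0.001]
contact_force: [-1.4, 3.4, 10.1]
width: 0.0003
```

Call:
servo_tool([
  {"slide": [0,0,0.0007],"spin": 0},
  {"slide": [0,0,0],"spin": 0},
])

```text
clock: 13.65
position: [0.5884, 0.1544, 0.0986]
ee_rot: [0.001, 0.014, 1.0, 0.001]
contact_force: [-2.6, 4.0, 11.2]
width: 0.0003
```

Call:
servo_tool([
  {"slide": [0,0,0],"spin": 0},
])

```text
clock: 13.75
position: [0.5884, 0.1544, 0.0986]
ee_rot: [0.001, 0.014, 1.0, 0.001]
contact_force: [-1.6, 2.9, 11.5]
width: -0.0004
```

Call:
servo_tool([
  {"slide": [0,0,0.0006],"spin": 0},
  {"slide": [0,0,0],"spin": 0},
])

```text
clock: 13.95
position: [0.5884, 0.1545, 0.0981]
ee_rot: [0.001, 0.014, 1.0, 0.001]
contact_force: [-0.7, 3.1, 12.8]
width: 0.0005
```

Call:
servo_tool([
  {"slide": [0,0,0],"spin": 0},
  {"slide": [0,0,0],"spin": 0},
])

```text
clock: 14.15
position: [0.5884, 0.1544, 0.0982]
ee_rot: [0.001, 0.014, 1.0, 0.001]
contact_force: [-1.6, 3.9, 12.1]
width: -0.0004
```

Held at about 12 N with the bush home. Lift off and check.

Call:
servo_tool([
  {"slide": [0,0,-0.005],"spin": 0},
  {"slide": [0,0,-0.01],"spin": 0},
  {"slide": [0,0,-0.012],"spin": 0},
  {"slide": [0,0,-0.012],"spin": 0},
  {"slide": [0,0,-0.012],"spin": 0},
  {"slide": [0,0,-0.012],"spin": 0},
  {"slide": [0,0,0],"spin": 0},
  {"slide": [0,0,0],"spin": 0},
])

```text
clock: 14.95
position: [0.588, 0.1539, 0.1595]
ee_rot: [0.0, 0.014, 1.0, 0.0]
contact_force: [-0.6, -0.2, -0.2]
width: 0.0001
```

```bash
python3 look.py t4; python3 d.py
```

```text
15.0 [0.5877 0.1538 0.159 ] [-0.414   0.5696 -0.1199] -0.00017328980034811385
[[-0.9996  0.0289 -0.0007]
 [ 0.0289  0.9996 -0.    ]
 [ 0.0007 -0.     -1.    ]]
pad [0.0002 0.0012 0.032 ]
tab [ 0.0434 -0.0956  0.0801]
```

View pics/t4.png

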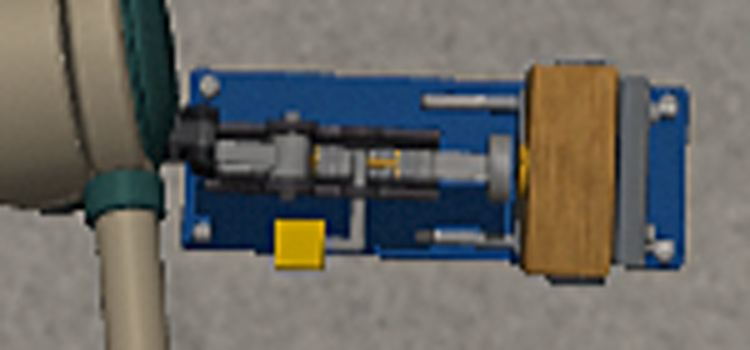

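The ram is held and the flange now shows only a thin strip at the block. Moving over the release tab.

Call:
servo_tool([
  {"slide": [0.015,-0.032,0],"spin": 0},
  {"slide": [0.015,-0.032,0],"spin": 0},
  {"slide": [0.0135,-0.0315,0],"spin": 0},
  {"slide": [0,0,0.02],"spin": 0},
  {"slide": [0,0,0.02],"spin": 0},
  {"slide": [0,0,0.02],"spin": 0},
  {"slide": [0,0,0.01],"spin": 0},
  {"slide": [0,0,0],"spin": 0},
])

```text
clock: 15.8
position: [0.5403, 0.0597, 0.0875]
ee_rot: [-0.002, 0.014, 1.0, 0.0]
contact_force: [-0.0, 0.4, -0.1]
width: 0.0002
```

```bash
python3 d.py; python3 - <<'E'
from h import *
s=eyes.get_image('scene')
cv2.imwrite('pics/s5.png',cv2.resize(s[150:280,200:330],None,fx=4.5,fy=4.5,interpolation=2))
E
```

```text
15.8 [0.5403 0.0597 0.0875] [-0.0021  0.4356 -0.0955] 0.00015577804007578977
[[-0.9996  0.0289 -0.0043]
 [ 0.0289  0.9996  0.0002]
 [ 0.0043  0.     -1.    ]]
pad [-0.0442  0.0966 -0.0397]
tab [-0.0012 -0.0002  0.0085]
```

View pics/s5.png

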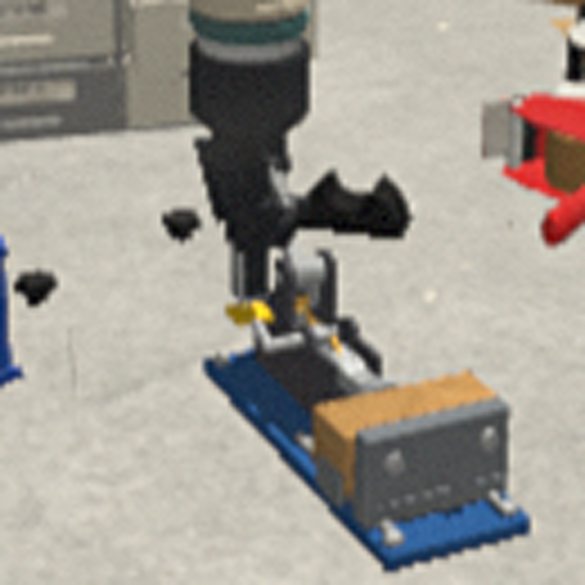

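The fingers are just above the yellow tab and touch nothing else. Pressing.

Call:
servo_tool([
  {"slide": [0,0,0.004],"spin": 0},
  {"slide": [0,0,0.004],"spin": 0},
  {"slide": [0,0,0.003],"spin": 0},
  {"slide": [0,0,0.002],"spin": 0},
  {"slide": [0,0,0.002],"spin": 0},
])

```text
clock: 16.35
position: [0.5423, 0.0602, 0.0747]
ee_rot: [0.001, 0.015, 1.0, 0.0]
contact_force: [1.1, 1.2, 2.8]
width: -0.0003
```

Call:
servo_tool([
  {"slide": [0,0,0.001],"spin": 0},
  {"slide": [0,0,0.001],"spin": 0},
])

```text
clock: 16.55
position: [0.5421, 0.0599, 0.0723]
ee_rot: [0.0, 0.014, 1.0, 0.0]
contact_force: [0.8, 2.7, 1.8]
width: -0.0002
```

Call:
servo_tool([
  {"slide": [0,0,0.001],"spin": 0},
])

```text
clock: 16.65
position: [0.5421, 0.0599, 0.0714]
ee_rot: [0.0, 0.015, 1.0, 0.0]
contact_force: [-0.2, 3.5, 6.0]
width: 0.0001
```

Call:
servo_tool([
  {"slide": [0,0,0.001],"spin": 0},
  {"slide": [0,0,0],"spin": 0},
])

```text
clock: 16.85
position: [0.5421, 0.0599, 0.0713]
ee_rot: [0.0, 0.015, 1.0, 0.0]
contact_force: [-0.9, 3.6, 8.1]
width: 0.0003
```

Call:
servo_tool([
  {"slide": [0,0,0.001],"spin": 0},
  {"slide": [0,0,0],"spin": 0},
])

```text
clock: 17.05
position: [0.5421, 0.0599, 0.071]
ee_rot: [0.001, 0.015, 1.0, 0.0]
contact_force: [-2.7, 3.8, 13.0]
width: -0.0001
```

The tab is on its hard stop. Hold it there for over 1.5 s and watch the ram.

Call:
servo_tool([
  {"slide": [0,0,0],"spin": 0},
  {"slide": [0,0,0],"spin": 0},
  {"slide": [0,0,0],"spin": 0},
  {"slide": [0,0,0],"spin": 0},
  {"slide": [0,0,0],"spin": 0},
  {"slide": [0,0,0],"spin": 0},
  {"slide": [0,0,0],"spin": 0},
  {"slide": [0,0,0],"spin": 0},
])

```text
clock: 17.85
position: [0.5421, 0.0599, 0.071]
ee_rot: [0.001, 0.015, 1.0, 0.0]
contact_force: [-2.3, 3.3, 12.9]
width: 0.0
```

Call:
servo_tool([
  {"slide": [0,0,0],"spin": 0},
  {"slide": [0,0,0],"spin": 0},
  {"slide": [0,0,0],"spin": 0},
  {"slide": [0,0,0],"spin": 0},
  {"slide": [0,0,0],"spin": 0},
  {"slide": [0,0,0],"spin": 0},
  {"slide": [0,0,0],"spin": 0},
  {"slide": [0,0,0],"spin": 0},
])

```text
clock: 18.65
position: [0.5421, 0.0599, 0.071]
ee_rot: [0.001, 0.015, 1.0, 0.0]
contact_force: [-2.0, 2.7, 12.6]
width: 0.0001
```

```bash
python3 look.py t6; python3 d.py|head -1
```

```text
18.7 [0.5421 0.0599 0.071 ] [-1.0781  3.3311 13.9593] 0.00011211914115836428
```

View pics/t6.png

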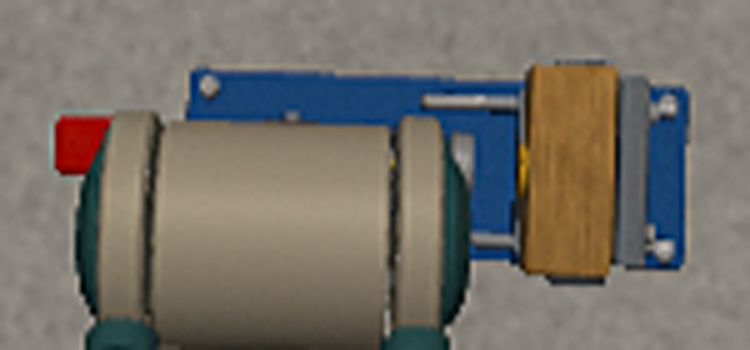

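The ram head edge is back at crop col 474, against 473 at the start, and the flange stays at the block. Lifting straight up and moving clear.

Call:
servo_tool([
  {"slide": [0,0,-0.01],"spin": 0},
  {"slide": [0,0,-0.02],"spin": 0},
  {"slide": [0,0,-0.03],"spin": 0},
  {"slide": [0,0,-0.04],"spin": 0},
  {"slide": [0,0,-0.04],"spin": 0},
  {"slide": [0.04,0,0],"spin": 0},
  {"slide": [0.04,0,0],"spin": 0},
  {"slide": [0.04,0,0],"spin": 0},
])

```text
clock: 19.5
position: [0.4202, 0.0623, 0.2091]
ee_rot: [-0.0, 0.015, 1.0, -0.001]
contact_force: [-0.2, -0.4, 0.2]
width: 0.0001
```

Call:
servo_tool([
  {"slide": [0.04,0,0],"spin": 0},
  {"slide": [0.03,0,0],"spin": 0},
  {"slide": [0,0,0],"spin": 0},
  {"slide": [0,0,0],"spin": 0},
])

```text
clock: 19.9
position: [0.3517, 0.0647, 0.2095]
ee_rot: [0.001, 0.014, 1.0, -0.0]
contact_force: [0.4, -0.2, 0.8]
width: 0.0
```

```bash
python3 look.py t7; python3 d.py|head -1;python3 -c "
from h import *
cv2.imwrite('pics/full7.png',eyes.get_image('top'))"
```

```text
19.95 [0.3527 0.0647 0.2096] [-0.6872 -0.6143  1.0285] -4.324085733677673e-05
```

View pics/t7.png

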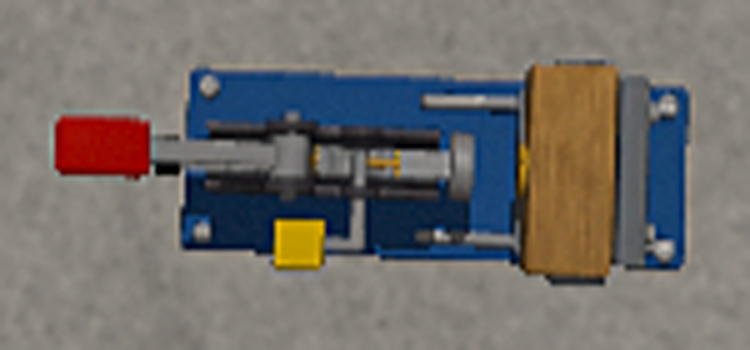

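View pics/full7.png

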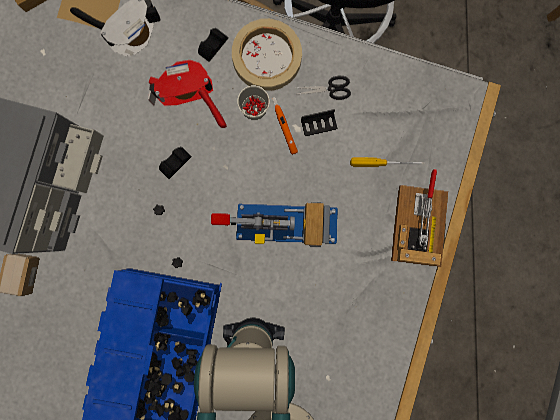

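The final pictures show the ram fully back, the lever and tab up, the flange at the block and the loose parts where they were. Handing in.

```bash
python3 -c "
from rig import manip
print(manip.sign_off(), manip.get_state()['clock'])"
```

```text
the job is handed in; nothing more can be done
the job is handed in; nothing more can be done
```

The bush is pressed home in the block and the ram is fully back. I handed the job in at about 20 s of the 64 s allowed.

- **Pressing:** Strokes 1 to 3 went to the bottom stop at about 11 N. The ram kept 7 mm on stroke 1, measured in the picture; later pictures fit one tooth per stroke. Stroke 4 went stiff early, with the handle at about 98 mm against 79 mm at the stop. I held about 12 N there; the highest vertical reading was 12.8 N (13.2 N with the sideways part).
- **Release:** I held the yellow tab on its hard stop at about 13 N for over 1.6 s. The ram face then stood within a pixel of where it started.
- **Last checks:** The lever and tab are up, the arm is clear with no contact force, and the loose parts look unmoved in the top view.
- **Flange position:** The flange's outer face measures about 120 mm ahead of the press origin. The block's face came out at 122 mm from its top edge, where a flange fully home would need about 124 mm. That 2 mm disagreement is about the calibration accuracy, so I relied on the stiffening as the evidence that the bush is home.

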